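# Set the dust port's iris to the red setting and start the extractor

### The arm

A 7-joint arm with a two-finger parallel gripper is mounted at the origin on the work surface. World frame = base frame: x ahead of the robot, y to its left, z up, the work surface at z = 0. Lengths are in m, angles in rad, forces in N, time in s.
With the tool pointing down it reaches from about 0.425 to 1.025 m from the base axis. Payload 9.4 kg.
Tool frame: the origin (TCP) lies midway between the tips of the shut fingers; the grasp point (between the pads) lies 19 mm behind it; x points along the fingers, y is the direction in which the jaws open and shut, and the axes are right-handed (so a half turn about x gives the same grasp; the last joint's range is limited). The gripper opens to 85 mm and grips with 20 to 120 N. Pads are 22 mm wide; open, the fingers measure 114 mm over their backs; the gripper's body (76 mm by 85 mm) begins 54 mm behind the grasp point. The pads swing forward as they close: fully open they stand 13 mm farther back than shut.
Start: joints at [1.226, 0.599, -0.003, 1.599, 0.002, 0.943, -0.08], TCP at [0.192, -0.699, 0.231] pointing down, gripper open.
Joint ranges: [-2.57, 2.57], [-0.35, 1.97], [-1.29, 1.29], [0.11, 2.56], [-1.05, 4.19], [0.11, 1.86], [-2.63, 2.63]. Speed limits (rad/s): [2.22, 2.22, 3.01, 3.01, 3.14, 3.14, 3.14].

### API

Orientations are given as a unit quaternion [x, y, z, w].
In Python, from rig import robot, vision, ticket, boxes_of, tip_of gives the robot as it stands.
- The arm moves only by the tool drive_tool, never from a script. Its argument "steps" is a list of rows, each a list of 7 numbers: the turn, a rotation vector about the tool's x, y, z in degrees, then the shift along the tool's x, y, z in mm, then the finger opening in mm, from 0 to 85.4. In form: [[wx, wy, wz, x, y, z, fingers], ...]. A call has 1 to 5 rows; each row is the pose to reach, as a shift and turn from the pose measured when the call began, along the tool's axes at that moment; what a row does not reach only later rows make up. A row lasts 1/8 s, in which the tool goes at most 62.5 mm and 10.7 degrees, less where a joint would pass 70% of its speed; a pose out of reach is approached as far as the arm can. A call with a gripper value outside its range is refused whole. The fingers move at their own pace and stop on an object; "newtons" is the grip in N (left out, the last holds). Time passes only in rows, so rows that repeat a pose let the fingers close. It gives the time, the measured TCP pose, the force and the opening at its end, in the units of the state.
- robot.sense(): the state, without advancing time (a new reading comes with each control period).
- vision.snapshot(name): name is "scene" or "side" or "wrist"; returns a dict with "image" (480x640x3 uint8, red, green, blue), "intrinsics" (3x3 intrinsics, pixels), "dist_coeffs" ([k1, k2, p1, p2, k3] as OpenCV has them; the pictures are not rectified), "rvec" (rotation vector, rad) and "tvec" (3), from world to camera coordinates, as OpenCV has them. Camera axes: x right, y down, z forward; pixel columns grow to the right and rows downward; lengths in m; the calibration is good to about 2 mm. A picture is of the moment at which its call begins. There is no depth.
- ticket.close_job(): hands the job in, once; it reports no verdict.
Trained networks look in a picture, given as the dict that the camera call returned (one of the last four; its "shot" number tells which), for a name from the list of things; names that differ only in an ending like _2 or _b are one class to them, and where a whole thing is asked for, a point or a joint stands for the part that bears it (a point fixed in the world has none). Each returns a list of dicts, best first, with "confidence" (0 to 1); they miss things now and then, are a little off and sometimes report something else, mostly with a low value. They report only what shows in the picture. A call takes as long as a camera call. They do not tell look-alikes from the thing itself.
- boxes_of(picture, name): "bbox" ([left, top, right, bottom] in pixels, round what is visible of it).
- tip_of(picture, name): "location" ([column, row] in pixels: a listed point, or the origin of a listed thing).
The state is a dict: "time_s": time; "q": joint angles; "qvel": joint speeds; "effort": joint torques, N m; "ee_pos": TCP position; "tool_rot": TCP orientation; "wrist_force": force on the tool from outside, world axes, zero at the start; "wrist_torque": the same for the moment, N m; "opening": finger opening in m.
Only numpy, scipy, OpenCV 4.12 (cv2) and the standard library are available. Lean on these libraries where they do the work, as an engineer would, in place of code of your own. Each camera call takes 0.05 s, during which the arm holds its last target. There are 200 camera calls.

### The job

Get the dust port ready for sanding: push the blue upright lever around, with shut fingertips or the outside of a finger and without pinching it, until its white pointer points at the red stud on the scale. Leave it there, then press the green start button on the yellow switch box all the way down and let it go. Do not press the red stop button, and do not move the loose things standing about the bench.

Things in the scene. Friction and masses are not known exactly. Their poses are not given: they have to be found in the camera images.
- port: grey drum, 250 mm across, standing fixed on the bench (its place and yaw vary); origin on its axis at bench level, z up. A dark steel scale disc of 260 mm diameter tops it at 108 mm above the bench, with white ticks every 0.2 rad. A bright aluminium iris ring of 180 mm diameter turns on it about the drum's upright axis, top at 116 mm. A pipe bend leaves low on its -x side, reaching 240 mm from the axis. The middle of the lever's travel lies towards the drum's +x
- lever (a joint): angle of the iris ring and its lever about the drum's axis, rad, seen from above positive is anticlockwise; 0 when the lever lies along the drum's +x; stops at -1.35 and 1.35; starts within 0.3 of 0. It stays where it is left and needs about 3 N at the grip to turn
- grip_mid (a point): middle of the upright blue grip of the lever: a block 85 mm from the drum's axis, 24 mm along the radius, 18 mm across (tangentially) and 47 mm tall, from 124 to 171 mm above the bench; this point at 146 mm. Fingers pressing on two opposite sides of the block at once count as pinching. Below it a flat blue bar, 116 to 124 mm above the bench, runs along the radius from 62 to 98 mm from the axis and carries the white pointer, 8 mm wide, ending 111 mm from the axis
- aim (a point): the point on the scale that the white pointer points at: 120 mm from the axis, 9 mm beyond the pointer's tip, at 112 mm height; turns with the lever
- red_stud: red low round plastic stud on the scale disc, 16 mm across, 4 mm high, fixed; origin at the centre of its underside, 120 mm from the port's axis. The four coloured studs sit at lever angles -1.1, -0.6, 0.6 and 1.1; which colour is where varies
- switchbox: yellow switch box, 85 mm (x) by 125 mm (y) by 55 mm high, fixed on the bench to the left or right of the port; origin at the centre of its underside; two 32 mm push buttons in black collars stand on top: green (start) 30 mm to its +y, red (stop) 30 mm to its -y
- start (a joint): travel of the green start button, m: 0 is up, 0.006 fully down; presses straight down, spring rising to 5 N, and returns by itself
- start_top (a point): centre of the green button's top, 73 mm above the bench; the black collar round it ends 67 mm above the bench
- stop (a joint): travel of the red stop button, m: 0 is up; not to be pressed
- stop_top (a point): centre of the red button's top, 73 mm above the bench, 60 mm from the green one
- leg_blank: loose wooden table-leg blank standing upright, 60 mm across, 130 mm tall, on the other side of the port from the switch box; origin at the centre of its underside; leave alone
- glue: loose white glue bottle standing beyond the port, 56 mm across, 140 mm tall; origin at the centre of its underside; leave alone
- wax_tin: loose brass-coloured tin beyond the port, 72 mm across, 50 mm tall; origin at the centre of its underside; leave alone
Things that resemble listed ones, but are neither listed nor needed, are in the scene too. Of the things that look like the switchbox, the largest one is meant.

How it is judged:
By the outcome, as a careful person would: the job done as asked, in the order asked, and still so for the second after the job is handed in, with the robot touching nothing.
It also fails if it takes over 51 s, if anything falls off the work surface, if the arm or the gripper's body presses on something with over 40 N, if the wrist force passes 120 N, or if a joint passes its speed limit or range.

## Working session

There is one attempt and no reset: what is moved stays moved. The work goes in short steps, Python scripts to look and compute and a tool call to move; the robot and the scene stay as the last step left them, time stands still between calls to the robot, and variables do not carry over. Pictures are saved under pics/ and viewed, about 8 in all and at most 12, crops included, and the job is handed in when it is done.

Besides the shell and the picture viewer there is one more tool, called after "Emit:" by a JSON object that holds its "name" and its "arguments", one argument or row to a line. drive_tool: Moves the arm, as the interface text tells. Its arguments: {"type":"object","properties":{"steps":{"type":"array"},"newtons":{"type":"number"}},"required":["steps"]}

```bash
mkdir -p pics; ls; cat > h.py <<'E'
import numpy as np, cv2
from scipy.spatial.transform import Rotation as R
from rig import robot, vision, ticket, boxes_of, tip_of
def ray(s,px):
    K=np.array(s["intrinsics"],float);d=np.array(s["dist_coeffs"],float)
    u=cv2.undistortPoints(np.array([[px]],float),K,d)[0,0]
    M=cv2.Rodrigues(np.array(s["rvec"],float))[0];t=np.array(s["tvec"],float).ravel()
    return -M.T@t, M.T@np.array([u[0],u[1],1.])
def onz(s,px,z):
    c,d=ray(s,px);return c+d*(z-c[2])/d[2]
def proj(s,P):
    return cv2.projectPoints(np.array(P,float).reshape(-1,1,3),np.array(s["rvec"],float),np.array(s["tvec"],float),np.array(s["intrinsics"],float),np.array(s["dist_coeffs"],float))[0][:,0]
def tri(rs):
    A=0;b=0
    for c,d in rs:
        d=d/np.linalg.norm(d);m=np.eye(3)-np.outer(d,d);A=A+m;b=b+m@c
    return np.linalg.solve(A,b)
def save(s,n): cv2.imwrite(f"pics/{n}.png",cv2.cvtColor(s["image"],cv2.COLOR_RGB2BGR))
E
python3 - <<'E'
from h import *
np.set_printoptions(precision=3,suppress=True)
H=dict(port=0,grip_mid=.146,aim=.112,red_stud=.108,switchbox=0,start_top=.073,stop_top=.073,leg_blank=0,glue=0,wax_tin=0)
for n in ("scene","side"):
    s=vision.snapshot(n);save(s,n+"0")
    print(n,"cam",ray(s,(320,240))[0])
    for k,z in H.items():
        for r in tip_of(s,k)[:3]: print(n,k,round(r["confidence"],2),np.array(r["location"]),onz(s,r["location"],z))
st=robot.sense();print(st["time_s"],st["ee_pos"],st["tool_rot"],R.from_quat(st["tool_rot"]).as_matrix(),st["wrist_force"])
E
```

```text
pics
scene cam [ 0.925 -0.321  0.674]
scene port 0.68 [305.2 259.3] [ 0.52  -0.001  0.   ]
scene port 0.43 [167.4 331.6] [ 0.479 -0.284  0.   ]
scene grip_mid 0.58 [350.3 220.8] [0.597 0.036 0.146]
scene grip_mid 0.21 [302.8 284.2] [ 0.64  -0.103  0.146]
scene aim 0.57 [372.2 239.2] [0.631 0.057 0.112]
scene red_stud 0.63 [305.7 284.5] [ 0.623 -0.084  0.108]
scene red_stud 0.48 [331.  406.8] [ 0.79  -0.185  0.108]
scene switchbox 0.85 [138.6 295.6] [ 0.377 -0.288  0.   ]
scene switchbox 0.77 [198.  347.2] [ 0.54  -0.259  0.   ]
scene switchbox 0.61 [215.9 434. ] [ 0.68  -0.316  0.   ]
scene start_top 0.55 [203.6 316.6] [ 0.543 -0.23   0.073]
scene start_top 0.55 [225.5 413.3] [ 0.692 -0.291  0.073]
scene start_top 0.53 [142.4 274.7] [ 0.401 -0.266  0.073]
scene stop_top 0.85 [166.4 329.9] [ 0.524 -0.287  0.073]
scene stop_top 0.78 [197.7 432. ] [ 0.689 -0.334  0.073]
scene stop_top 0.57 [118.5 285.1] [ 0.393 -0.308  0.073]
scene leg_blank 0.94 [400.2 189.6] [0.514 0.285 0.   ]
scene glue 0.67 [419.  301.4] [0.731 0.089 0.   ]
scene wax_tin 0.9 [332.1 403.3] [ 0.761 -0.154  0.   ]
sid
[... 298 characters left out ...]
switchbox 0.76 [322.3 219.7] [ 0.546 -0.242  0.   ]
side start_top 0.5 [323.8 197.9] [ 0.542 -0.227  0.073]
side start_top 0.43 [387.8 198. ] [ 0.391 -0.224  0.073]
side start_top 0.41 [267.6 193.9] [ 0.677 -0.247  0.073]
side stop_top 0.56 [326.4 181.7] [ 0.535 -0.301  0.073]
side stop_top 0.43 [271.4 181.4] [ 0.671 -0.305  0.073]
side stop_top 0.39 [391.5 186.5] [ 0.376 -0.276  0.073]
side leg_blank 0.71 [345.4 398. ] [0.512 0.289 0.   ]
side glue 0.89 [227.7 311.1] [0.739 0.076 0.   ]
side wax_tin 0.57 [227.8 243.7] [ 0.767 -0.147  0.   ]
1.1 [ 0.192 -0.699  0.231] [-0.701 -0.094  0.701 -0.094] [[-0.     0.265 -0.964]
 [-0.    -0.964 -0.265]
 [-1.     0.     0.   ]] [ 0.151 -1.092 -0.245]
```

View pics/scene0.png

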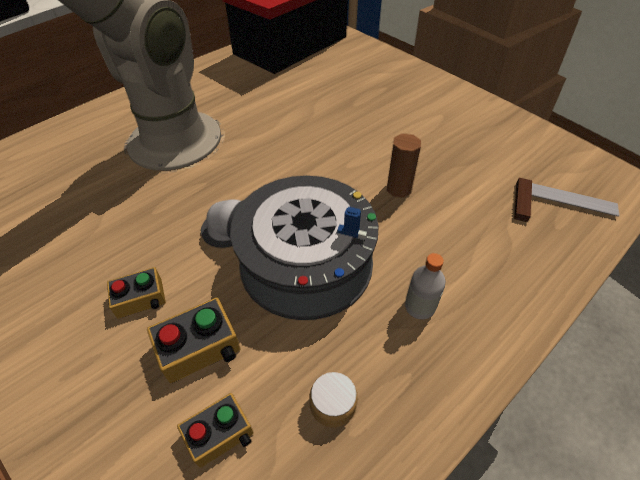

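View pics/side0.png

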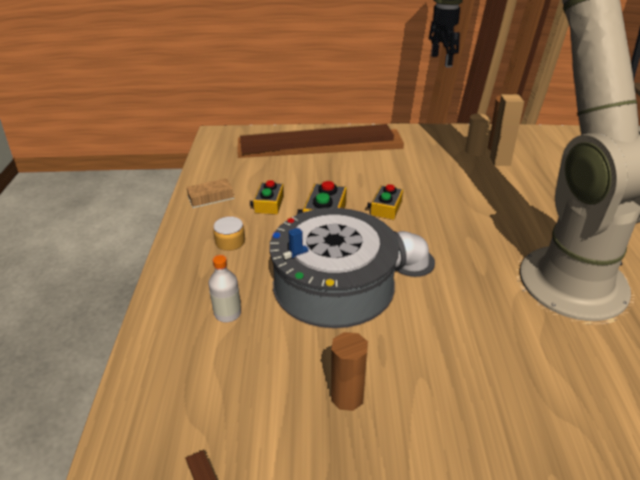

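```bash
cat > fit.py <<'E'
from h import *
from scipy.optimize import least_squares
np.set_printoptions(precision=4,suppress=True)
M={"red":((0,1),-1.1),"blue":None,"green":None,"yellow":None}
ANG=dict(red=-1.1,blue=-.6,green=.6,yellow=1.1)
HUE=dict(red=[(0,6),(174,180)],blue=[(105,125)],green=[(50,85)],yellow=[(20,32)])
def blob(img,col,px,r=12):
    hsv=cv2.cvtColor(img,cv2.COLOR_RGB2HSV);m=np.zeros(img.shape[:2],bool)
    for a,b in HUE[col]: m|=(hsv[...,0]>=a)&(hsv[...,0]<=b)
    m&=(hsv[...,1]>130)&(hsv[...,2]>60)
    n,l,st,c=cv2.connectedComponentsWithStats(m.astype(np.uint8))
    k=[i for i in range(1,n) if np.hypot(*(c[i]-px))<r and st[i,4]>8]
    return c[max(k,key=lambda i:st[i,4])] if k else None
E
python3 - <<'E'
from fit import *
S=[vision.snapshot("scene"),vision.snapshot("side")]
G=[dict(red=(304,281),blue=(339,273),green=(372,217),yellow=(358,195)),dict(red=(291,221),blue=(277,236),green=(299,276),yellow=(330,283))]
obs=[]
for i,s in enumerate(S):
    for c,p in G[i].items():
        b=blob(s["image"],c,p)
        if b is not None: obs.append((i,c,b)); print(i,c,b,onz(s,b,.111))
def pts(p):return {c:[p[0]+.12*np.cos(p[2]+a),p[1]+.12*np.sin(p[2]+a),.111] for c,a in ANG.items()}
def f(p):
    q=pts(p);return np.concatenate([proj(S[i],[q[c]])[0]-b for i,c,b in obs])
r=least_squares(f,[.52,0,0],loss="soft_l1")
print(r.x,r.fun.reshape(-1,2));x=r.x
print("red",pts(x)["red"])
g=np.array([.5985,.037]);print("grip ang",np.arctan2(*(g-x[:2])[::-1])-x[2],np.hypot(*(g-x[:2])))
a=np.array([.6255,.0555]);print("aim ang",np.arctan2(*(a-x[:2])[::-1])-x[2],np.hypot(*(a-x[:2])))
c=S[0]["image"][170:420,90:400];c=cv2.resize(c,None,fx=2.4,fy=2.4,interpolation=cv2.INTER_CUBIC)
cv2.imwrite("pics/crop1.png",c[...,::-1])
E
```

```text
0 red [302.5    279.8947] [ 0.6146 -0.0837  0.111 ]
0 blue [339. 272.] [ 0.642  -0.0307  0.111 ]
0 green [371.0541 216.4324] [0.5924 0.0946 0.111 ]
0 yellow [356.8696 194.7609] [0.5366 0.115  0.111 ]
1 red [290.3929 220.1786] [ 0.6142 -0.0815  0.111 ]
1 blue [276.3871 234.8387] [ 0.6408 -0.0299  0.111 ]
1 green [298.8919 275.3514] [0.5919 0.0966 0.111 ]
1 yellow [329.4182 282.1455] [0.5361 0.1161 0.111 ]
[ 0.5246 -0.0038  0.3746] [[ 0.0622 -0.1901]
 [-0.1189 -0.179 ]
 [ 0.1819 -0.3456]
 [ 0.0775 -0.3072]
 [-0.0721 -0.5212]
 [-0.3855 -0.2169]
 [-0.017  -0.3845]
 [-0.0533 -0.1752]]
red [np.float64(0.6144177427566663), np.float64(-0.0834156783268256), 0.111]
grip ang 0.13003831143054495 0.08439478601085236
aim ang 0.15686240896194142 0.11701601614970307
```

View pics/crop1.png

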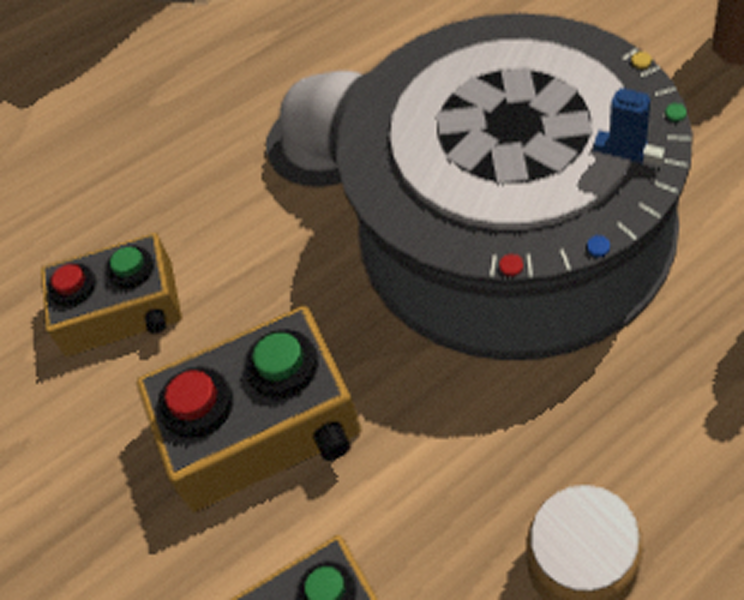

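```bash
cat > rel.py <<'E'
import sys
from h import *
C=np.array([.5246,-.0038])
def rel(x,y,z,a):
    s=robot.sense();R0=R.from_quat(s["tool_rot"]);X=np.array([0,0,-1.]);Y=np.array([np.cos(a),np.sin(a),0])
    Rt=R.from_matrix(np.array([X,Y,np.cross(X,Y)]).T)
    w=(R0.inv()*Rt).as_rotvec(degrees=True);d=R0.inv().apply(np.array([x,y,z])-s["ee_pos"])*1000
    return np.round(np.r_[w,d],1).tolist()
def arc(phi,z,gap=20):  # TCP behind the grip (ccw side) by gap mm, lever at world angle phi
    r=np.array([np.cos(phi),np.sin(phi)]);p=C+.085*r+gap/1000*np.array([-r[1],r[0]]);return rel(*p,z,phi)
if __name__=="__main__":
    s=robot.sense();print(round(s["time_s"],2),np.round(s["ee_pos"],4),np.round(R.from_quat(s["tool_rot"]).as_matrix()[:,1],3),np.round(s["wrist_force"],1),np.round(s["q"],2))
    for e in sys.argv[1:]: print(e,eval(e))
E
python3 rel.py 'arc(.52,.231,42)'
```

```text
1.2 [ 0.1918 -0.6992  0.2313] [ 0.265 -0.964 -0.   ] [ 1.2 -0.4  0.6] [ 1.23  0.6  -0.    1.6   0.    0.94 -0.08]
arc(.52,.231,42) [-104.5, 0.0, 0.0, 0.3, -644.4, -576.8]
```

Emit:
{"name": "drive_tool", "arguments": {
  "steps": [
    [-104.5, 0, 0, 0, -644, -577, 0],
    [-104.5, 0, 0, 0, -644, -577, 0],
    [-104.5, 0, 0, 0, -644, -577, 0],
    [-104.5, 0, 0, 0, -644, -577, 0],
    [-104.5, 0, 0, 0, -644, -577, 0]
  ],
  "newtons": 20
}}

```text
time_s: 1.82
ee_pos: [0.3321, -0.4178, 0.2316]
tool_rot: [0.581, 0.402, -0.581, 0.403]
wrist_force: [0.5, 0.0, 0.5]
opening: 0.0001
```

```bash
python3 rel.py 'arc(.52,.231,42)'
```

```text
1.82 [ 0.3321 -0.4178  0.2316] [ 0.936 -0.352  0.001] [0.5 0.  0.5] [ 1.01  0.38 -0.3   2.02  0.16  0.75  0.26]
arc(.52,.231,42) [-50.4, 0.0, -0.0, 0.4, 56.4, -547.5]
```

Emit:
{"name": "drive_tool", "arguments": {
  "steps": [
    [-50, 0, 0, 0, 56, -547, 0],
    [-50, 0, 0, 0, 56, -547, 0],
    [-50, 0, 0, 0, 56, -547, 0],
    [-50, 0, 0, 0, 56, -547, 0],
    [-50, 0, 0, 0, 56, -547, 0]
  ]
}}

```text
time_s: 2.45
ee_pos: [0.4713, -0.1381, 0.2317]
tool_rot: [0.355, 0.611, -0.355, 0.612]
wrist_force: [0.7, 0.3, 0.8]
opening: 0.0001
```

```bash
python3 rel.py 'arc(.52,.231,42)'
```

```text
2.45 [ 0.4713 -0.1381  0.2317] [0.869 0.495 0.001] [0.7 0.3 0.8] [ 0.61  0.37 -0.58  2.1   0.3   0.75  0.36]
arc(.52,.231,42) [-0.1, 0.1, -0.0, 0.6, 197.7, -132.5]
```

Emit:
{"name": "drive_tool", "arguments": {
  "steps": [
    [0, 0, 0, 0, 198, -132, 0],
    [0, 0, 0, 0, 198, -132, 0],
    [0, 0, 0, 0, 198, -132, 0],
    [0, 0, 0, 0, 198, -132, 0],
    [0, 0, 0, 0, 198, -132, 0]
  ]
}}

```text
time_s: 3.08
ee_pos: [0.5792, 0.0796, 0.2318]
tool_rot: [0.355, 0.612, -0.353, 0.613]
wrist_force: [-1.0, -1.3, -0.5]
opening: 0.0001
```

```bash
python3 - <<'E'
from h import *
s=vision.snapshot("wrist");save(s,"w1")
s=vision.snapshot("scene");c=cv2.resize(s["image"][120:320,200:460],None,fx=3,fy=3);cv2.imwrite("pics/s1.png",c[...,::-1])
E
python3 rel.py 'arc(.52,.140,42)'
```

```text
3.17 [0.5777 0.0746 0.2313] [ 0.868  0.496 -0.   ] [-0.  -0.6 -0.5] [ 0.17  0.48 -0.57  1.91  0.34  0.85 -0.06]
arc(.52,.140,42) [-0.1, 0.1, 0.0, 91.3, -0.1, -0.5]
```

View pics/s1.png

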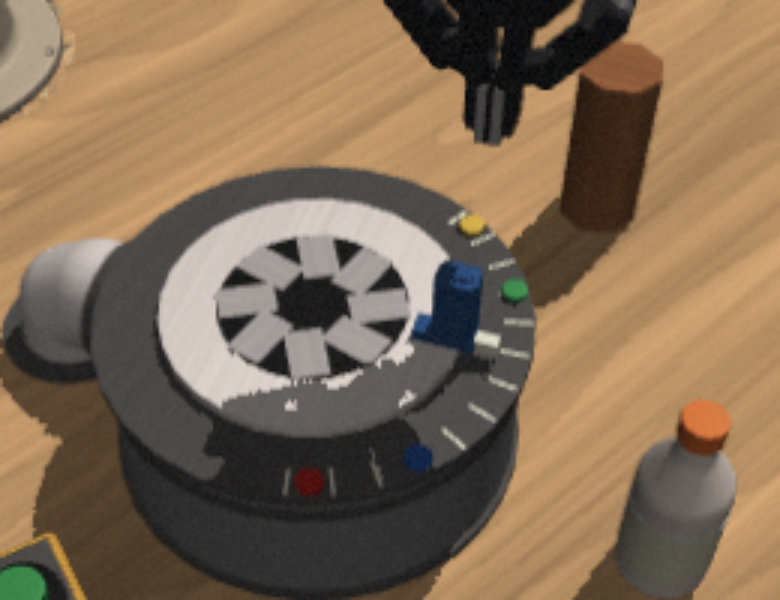

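The shut gripper is above and anticlockwise of the blue lever (crop px (490,130), lever (458,305)); the red stud is at crop (310,482). I'll descend behind the lever.

Emit:
{"name": "drive_tool", "arguments": {
  "steps": [
    [0, 0, 0, 46, 0, 0, 0],
    [0, 0, 0, 91, 0, 0, 0],
    [0, 0, 0, 91, 0, 0, 0]
  ]
}}

```text
time_s: 3.55
ee_pos: [0.5756, 0.072, 0.138]
tool_rot: [0.354, 0.612, -0.358, 0.61]
wrist_force: [0.6, -0.1, -0.4]
opening: 0.0001
```

```bash
python3 rel.py 'arc(.52,.140,20)' 'arc(.4,.140,20)' 'arc(.28,.140,20)' 'arc(.16,.140,20)' 'arc(.04,.140,20)'
```

```text
3.55 [0.5756 0.072  0.138 ] [ 0.869  0.494 -0.006] [ 0.6 -0.1 -0.4] [ 0.12  0.59 -0.5   1.99  0.45  0.67 -0.15]
arc(.52,.140,20) [-0.2, 0.0, 0.3, -2.0, 3.1, 20.4]
arc(.4,.140,20) [6.7, 0.1, 0.3, -2.0, 4.9, 30.7]
arc(.28,.140,20) [13.6, 0.1, 0.3, -2.0, 5.5, 41.2]
arc(.16,.140,20) [20.4, 0.1, 0.3, -2.0, 4.8, 51.6]
arc(.04,.140,20) [27.3, 0.1, 0.3, -1.9, 2.9, 61.9]
```

Emit:
{"name": "drive_tool", "arguments": {
  "steps": [
    [0, 0, 0, -2, 3, 20, 0],
    [7, 0, 0, -2, 5, 31, 0],
    [13.5, 0, 0, -2, 5.5, 41, 0],
    [20.5, 0, 0, -2, 5, 51.5, 0],
    [27.5, 0, 0, -2, 3, 62, 0]
  ]
}}

```text
time_s: 4.18
ee_pos: [0.6099, 0.0185, 0.1422]
tool_rot: [0.491, 0.508, -0.493, 0.508]
wrist_force: [-1.9, 3.0, -0.3]
opening: 0.0
```

```bash
python3 rel.py 'arc(-.08,.140,20)' 'arc(-.20,.140,20)' 'arc(-.32,.140,20)' 'arc(-.44,.140,20)' 'arc(-.54,.140,20)'
```

```text
4.17 [0.6099 0.0185 0.1422] [ 0.999  0.032 -0.003] [-1.9  3.  -0.3] [ 0.12  0.6  -0.37  1.93  0.33  0.68 -0.42]
arc(-.08,.140,20) [6.4, 0.2, 0.2, 2.3, 0.7, 9.2]
arc(-.20,.140,20) [13.3, 0.2, 0.2, 2.3, 1.3, 19.6]
arc(-.32,.140,20) [20.2, 0.2, 0.1, 2.3, 0.7, 30.1]
arc(-.44,.140,20) [27.0, 0.2, 0.1, 2.3, -1.2, 40.4]
arc(-.54,.140,20) [32.8, 0.2, 0.1, 2.4, -3.7, 48.7]
```

Contact shows (about 3 N); continuing.

Emit:
{"name": "drive_tool", "arguments": {
  "steps": [
    [6.5, 0, 0, 2, 0.5, 9, 0],
    [13, 0, 0, 2, 1, 19.5, 0],
    [20, 0, 0, 2, 0.5, 30, 0],
    [27, 0, 0, 2, -1, 40, 0],
    [32.5, 0, 0, 2, -3.5, 48.5, 0]
  ]
}}

```text
time_s: 4.8
ee_pos: [0.6094, -0.0312, 0.1427]
tool_rot: [-0.615, -0.348, 0.615, -0.349]
wrist_force: [-0.9, 3.6, -2.3]
opening: -0.0002
```

```bash
cat > lev.py <<'E'
from fit import *
C=np.array([.5246,-.0038]);S=[vision.snapshot("scene"),vision.snapshot("side")]
for s in S:
    for n,z,rad in (("grip_mid",.146,.085),("aim",.112,.12)):
        for r in tip_of(s,n)[:1]:
            p=onz(s,r["location"],z)[:2]-C;print(n,round(r["confidence"],2),"ang",round(np.arctan2(p[1],p[0])-.3746,3),"r",round(np.hypot(*p),3))
    # white pointer blob, 98..111 mm
    K=[]
    for a in np.linspace(-1.35,0.4,351):
        P=[[C[0]+q*np.cos(a+.3746),C[1]+q*np.sin(a+.3746),.124] for q in (.102,.1045,.107,.109)]
        K.append(np.mean([s["image"][int(round(v)),int(round(u))].min() for u,v in proj(s,P)]))
    K=np.array(K);A=np.linspace(-1.35,.4,351);i=K.argmax();m=(K>.6*K.max())&(abs(A-A[i])<.08);print("pointer",round((A[m]*K[m]).sum()/K[m].sum(),3),K.max())
c=cv2.resize(S[0]["image"][150:330,200:440],None,fx=3.3,fy=3.3,interpolation=cv2.INTER_CUBIC)
import sys;cv2.imwrite(f"pics/{sys.argv[1]}.png",c[...,::-1])
E
python3 lev.py l1; python3 rel.py 'arc(-.60,.140,20)'  'arc(-.66,.140,20)'  'arc(-.72,.140,20)'
```

```text
grip_mid 0.61 ang -1.002 r 0.079
aim 0.6 ang -0.914 r 0.124
pointer -0.893 93.5
grip_mid 0.89 ang -0.924 r 0.089
aim 0.58 ang -0.965 r 0.123
pointer -0.613 109.75
5.1 [ 0.6085 -0.0307  0.1412] [ 0.861 -0.509 -0.   ] [-0.2 -0.8  0.3] [ 0.1   0.58 -0.21  1.94  0.2   0.64 -0.77]
arc(-.60,.140,20) [3.8, 0.2, -0.0, 1.2, 0.2, 5.2]
arc(-.66,.140,20) [7.2, 0.2, -0.0, 1.3, 0.9, 10.4]
arc(-.72,.140,20) [10.6, 0.2, -0.0, 1.3, 1.3, 15.6]
```

View pics/l1.png

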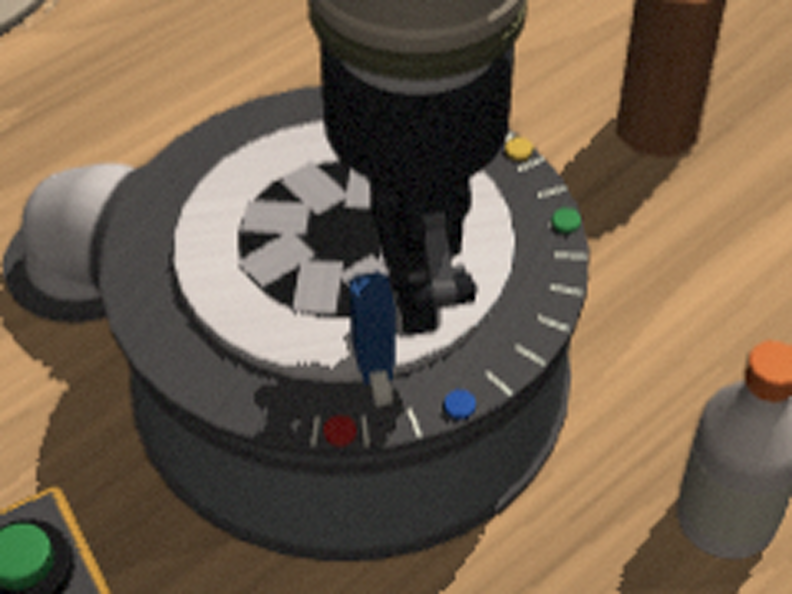

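Pointer is at crop (382,388), short of the red stud (340,430), roughly lever −0.90. Advance to about −1.04, then re-measure.

Emit:
{"name": "drive_tool", "arguments": {
  "steps": [
    [4, 0, 0, 1, 0, 5, 0],
    [6, 0, 0, 1, 0.6, 8.6, 0],
    [8.3, 0, 0, 1, 1, 12, 0],
    [8.3, 0, 0, 1, 1, 12, 0]
  ]
}}

```text
time_s: 5.6
ee_pos: [0.6035, -0.0417, 0.1404]
tool_rot: [-0.637, -0.304, 0.639, -0.306]
wrist_force: [1.6, 1.0, 0.2]
opening: 0.0001
```

```bash
python3 lev.py l2; python3 rel.py 'arc(-.68,.140,20)'  'arc(-.70,.140,20)'  'arc(-.73,.140,20)'
```

```text
grip_mid 0.74 ang -1.083 r 0.08
aim 0.91 ang -1.051 r 0.121
pointer -1.054 92.5
grip_mid 0.97 ang -1.14 r 0.087
aim 0.83 ang -1.131 r 0.117
pointer -0.627 109.75
5.9 [ 0.6031 -0.0415  0.1402] [ 0.778 -0.628  0.   ] [ 1.8  1.6 -0.1] [ 0.09  0.57 -0.17  1.95  0.16  0.63 -0.87]
arc(-.68,.140,20) [0.1, 0.2, -0.0, 0.2, 0.2, 0.0]
arc(-.70,.140,20) [1.2, 0.2, -0.0, 0.2, 0.6, 1.7]
arc(-.73,.140,20) [2.9, 0.2, -0.0, 0.2, 1.1, 4.3]
```

View pics/l2.png

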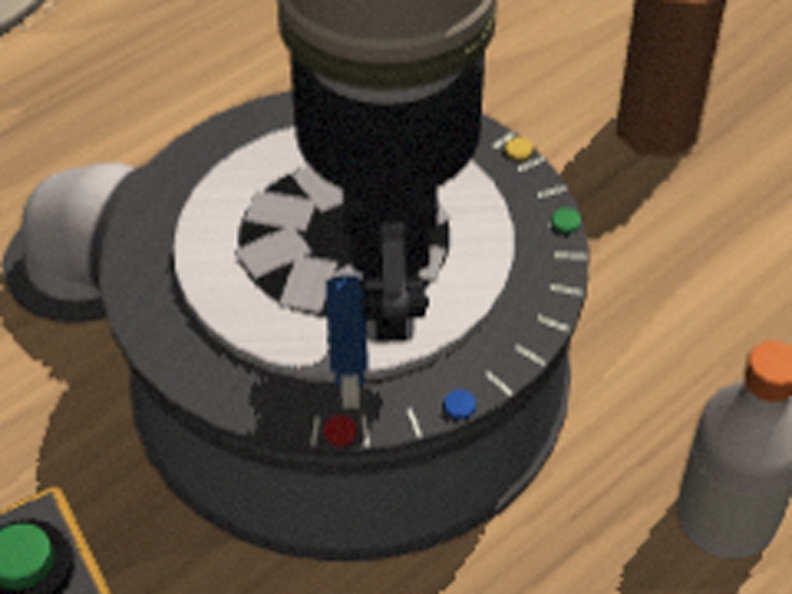

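```bash
cat > ptr.py <<'E'
from fit import *
import sys
C=np.array([.5246,-.0038]);out=[]
for n in ("scene","side"):
    s=vision.snapshot(n);hsv=cv2.cvtColor(s["image"],cv2.COLOR_RGB2HSV)
    red=blob(s["image"],"red",proj(s,[[.6144,-.0834,.111]])[0]);print(n,"red",red,"at",onz(s,red,.111) if red is not None else 0)
    def P(a,q,z=.123):return [C[0]+q*np.cos(a+.3746),C[1]+q*np.sin(a+.3746),z]
    im=cv2.resize(s["image"],None,fx=6,fy=6,interpolation=cv2.INTER_CUBIC)
    for a,col in ((-1.0,(255,255,0)),(-1.05,(0,255,255)),(-1.1,(255,0,255)),(-1.15,(0,255,0))):
        p=(proj(s,[P(a,.1),P(a,.111),P(a,.12,.112)])+.5)*6
        for u,v in p: cv2.circle(im,(int(u),int(v)),3,col,-1)
    u,v=(proj(s,[P(-1.1,.1)])[0]*6).astype(int);out.append(im[v-200:v+200,u-200:u+200])
cv2.imwrite(f"pics/{sys.argv[1]}.png",np.hstack(out)[...,::-1])
E
python3 ptr.py p1
```

```text
scene red [302.5352 279.9437] at [ 0.6147 -0.0837  0.111 ]
side red [288.4444 221.1111] at [ 0.6182 -0.0781  0.111 ]
```

View pics/p1.png

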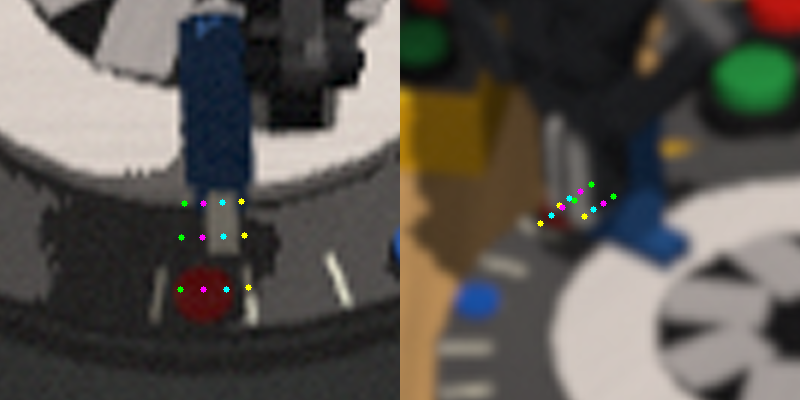

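Left tile: the pointer sits on the −1.05 marks at (222,215), and the stud centre on the −1.10 mark at (203,292). About 4 mm more at the grip.

Emit:
{"name": "drive_tool", "arguments": {
  "steps": [
    [1.2, 0, 0, 0, 0.5, 1.7, 0],
    [2.7, 0, 0, 0, 1, 4, 0],
    [2.7, 0, 0, 0, 1, 4, 0]
  ]
}}

```text
time_s: 6.38
ee_pos: [0.6011, -0.0455, 0.1401]
tool_rot: [-0.644, -0.289, 0.646, -0.29]
wrist_force: [1.0, 1.6, 1.0]
opening: 0.0004
```

```bash
python3 lev.py l3; python3 rel.py 'arc(-.726,.140,20)'  'arc(-.726,.140,35)'
```

```text
grip_mid 0.96 ang -1.147 r 0.085
aim 0.8 ang -1.07 r 0.116
pointer -1.101 93.75
grip_mid 0.63 ang -1.244 r 0.095
aim 0.61 ang -1.394 r 0.125
pointer -0.627 110.0
6.67 [ 0.6011 -0.0455  0.1401] [ 0.748 -0.664  0.   ] [0.7 1.2 0. ] [ 0.09  0.57 -0.16  1.96  0.15  0.63 -0.9 ]
arc(-.726,.140,20) [-0.0, 0.2, -0.0, 0.1, 0.1, -0.4]
arc(-.726,.140,35) [-0.0, 0.2, -0.0, 0.0, 0.1, -15.4]
```

Emit:
{"name": "drive_tool", "arguments": {
  "steps": [
    [0, 0, 0, 0, 0, -10, 0],
    [0, 0, 0, 0, 0, -25, 0],
    [0, 0, 0, -50, 0, -30, 0],
    [0, 0, 0, -90, -60, -30, 0],
    [0, 0, 0, -90, -120, -30, 0]
  ]
}}

```text
time_s: 7.3
ee_pos: [0.5371, 0.0549, 0.2316]
tool_rot: [0.645, 0.289, -0.645, 0.29]
wrist_force: [-0.5, 1.2, -0.4]
opening: -0.0
```

```bash
python3 ptr.py p2; python3 lev.py l4
python3 - <<'E'
from h import *
np.set_printoptions(precision=4,suppress=True)
# both button centres by colour in scene and side, on z=.073
P={"start":(.542,-.228),"stop":(.53,-.292)}
for n in ("scene","side"):
    s=vision.snapshot(n);hsv=cv2.cvtColor(s["image"],cv2.COLOR_RGB2HSV)
    for b,(x,y) in P.items():
        h=hsv[...,0];m=((h>50)&(h<85)) if b=="start" else ((h<7)|(h>173))
        m&=(hsv[...,1]>130)&(hsv[...,2]>60)
        k,l,st,c=cv2.connectedComponentsWithStats(m.astype(np.uint8))
        p=proj(s,[[x,y,.073]])[0];i=min((i for i in range(1,k) if st[i,4]>20),key=lambda i:np.hypot(*(c[i]-p)))
        print(n,b,c[i],st[i],onz(s,c[i],.071))
E
python3 rel.py
```

```text
scene red [302.6027 280.0411] at [ 0.6149 -0.0838  0.111 ]
side red [289.7391 220.1739] at [ 0.6156 -0.0815  0.111 ]
grip_mid 0.82 ang -1.203 r 0.083
aim 0.57 ang -1.107 r 0.118
pointer -1.088 180.25
grip_mid 0.88 ang -1.171 r 0.088
aim 0.74 ang -1.182 r 0.134
pointer -1.065 140.75
scene start [204.0909 315.4716] [195 309  19  17 176] [ 0.5401 -0.2284  0.071 ]
scene stop [168.2525 333.823 ] [159 324  19  21 305] [ 0.5306 -0.2886  0.071 ]
side start [266.5938 191.5938] [262 188  10   8  64] [ 0.6801 -0.2608  0.071 ]
side stop [289.5769 219.9231] [287 217   6   6  26] [ 0.6197 -0.1399  0.071 ]
7.8 [0.5364 0.0525 0.229 ] [ 0.747 -0.665 -0.   ] [ 0.4 -0.6 -0. ] [-0.06  0.39 -0.19  2.02  0.11  0.75 -1.05]
```

View pics/p2.png

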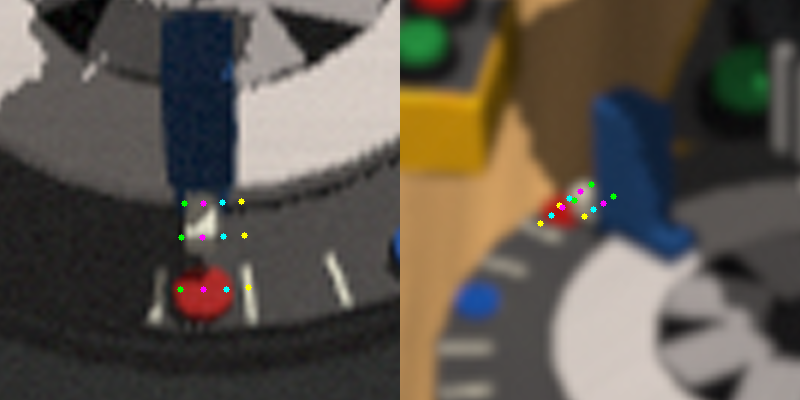

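The pointer now lies on the −1.10 (magenta) line and faces the red stud, with the fingers clear. Now go over the green button of the largest box, at (0.541, −0.228).

```bash
python3 rel.py 'rel(.541,-.228,.229,-.727)'
```

```text
7.8 [0.5364 0.0525 0.229 ] [ 0.747 -0.665 -0.   ] [ 0.4 -0.6 -0. ] [-0.06  0.39 -0.19  2.02  0.11  0.75 -1.05]
rel(.541,-.228,.229,-.727) [-0.0, 0.3, 0.0, 0.9, 190.0, 206.4]
```

Emit:
{"name": "drive_tool", "arguments": {
  "steps": [
    [0, 0, 0, 0, 190, 206.5, 0],
    [0, 0, 0, 0, 190, 206.5, 0],
    [0, 0, 0, 0, 190, 206.5, 0],
    [0, 0, 0, 0, 190, 206.5, 0],
    [0, 0, 0, 0, 190, 206.5, 0]
  ]
}}

```text
time_s: 8.43
ee_pos: [0.5402, -0.2329, 0.2295]
tool_rot: [-0.644, -0.287, 0.648, -0.288]
wrist_force: [0.2, 1.0, 0.2]
opening: 0.0003
```

```bash
python3 rel.py 'rel(.541,-.228,.095,-.727)'
```

```text
8.43 [ 0.5402 -0.2329  0.2295] [ 0.743 -0.669 -0.   ] [0.2 1.  0.2] [ 0.41  0.44 -0.15  1.91  0.1   0.79 -0.52]
rel(.541,-.228,.095,-.727) [-0.3, 0.3, 0.0, 134.4, -2.6, -5.0]
```

Emit:
{"name": "drive_tool", "arguments": {
  "steps": [
    [0, 0, 0, 50, -2.5, -5, 0],
    [0, 0, 0, 95, -2.5, -5, 0],
    [0, 0, 0, 130, -2.5, -5, 0],
    [0, 0, 0, 130, -2.5, -5, 0]
  ]
}}

```text
time_s: 8.93
ee_pos: [0.5396, -0.2281, 0.0969]
tool_rot: [-0.643, -0.288, 0.649, -0.287]
wrist_force: [0.7, -0.1, 0.8]
opening: 0.0001
```

```bash
python3 - <<'E'
from h import *
o=[]
for n in ("scene","side"):
    s=vision.snapshot(n);u,v=proj(s,[[.541,-.228,.073]])[0]
    im=s["image"][int(v)-50:int(v)+50,int(u)-50:int(u)+50];o.append(cv2.resize(im,(400,400),interpolation=cv2.INTER_CUBIC))
cv2.imwrite("pics/b1.png",np.hstack(o)[...,::-1])
E
python3 rel.py 'rel(.541,-.228,.066,-.727)'
```

```text
9.03 [ 0.5415 -0.2285  0.0998] [ 0.743 -0.669 -0.   ] [-0.2  0.1  1.2] [ 0.38  0.61 -0.12  2.02  0.15  0.52 -0.58]
rel(.541,-.228,.066,-.727) [-0.4, 0.3, 0.0, 33.8, -0.7, -0.2]
```

View pics/b1.png

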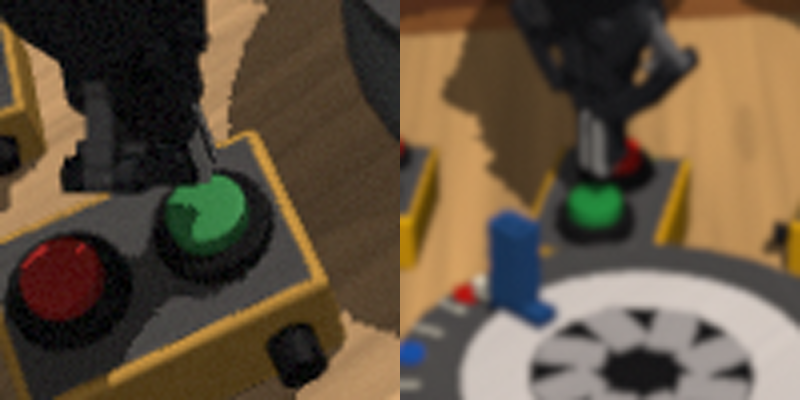

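The fingertips hang over the green button (left tile (205,180) above the button at (205,215)) and are clear of the red one. Pressing.

Emit:
{"name": "drive_tool", "arguments": {
  "steps": [
    [0, 0, 0, 15, -0.5, 0, 0],
    [0, 0, 0, 25, -0.5, 0, 0],
    [0, 0, 0, 30, -0.5, 0, 0],
    [0, 0, 0, 33, -0.5, 0, 0],
    [0, 0, 0, 33, -0.5, 0, 0]
  ]
}}

```text
time_s: 9.65
ee_pos: [0.5416, -0.2286, 0.0704]
tool_rot: [-0.645, -0.286, 0.647, -0.289]
wrist_force: [-9.1, 2.9, 42.0]
opening: 0.0001
```

```bash
python3 - <<'E'
from h import *
o=[]
for n in ("scene","side"):
    s=vision.snapshot(n);u,v=proj(s,[[.541,-.228,.073]])[0]
    im=s["image"][int(v)-35:int(v)+35,int(u)-35:int(u)+35];o.append(cv2.resize(im,(400,400),interpolation=cv2.INTER_CUBIC))
cv2.imwrite("pics/b2.png",np.hstack(o)[...,::-1])
s=robot.sense();print(s["wrist_force"],s["wrist_torque"])
E
python3 rel.py
```

```text
[-7.71384728  2.47791259 42.38313132] [ 0.70238034  1.87036883 -0.01401524]
9.75 [ 0.5416 -0.2286  0.0705] [ 0.743 -0.669  0.003] [-7.7  2.5 42.4] [ 0.37  0.66 -0.1   2.04  0.16  0.46 -0.59]
```

View pics/b2.png

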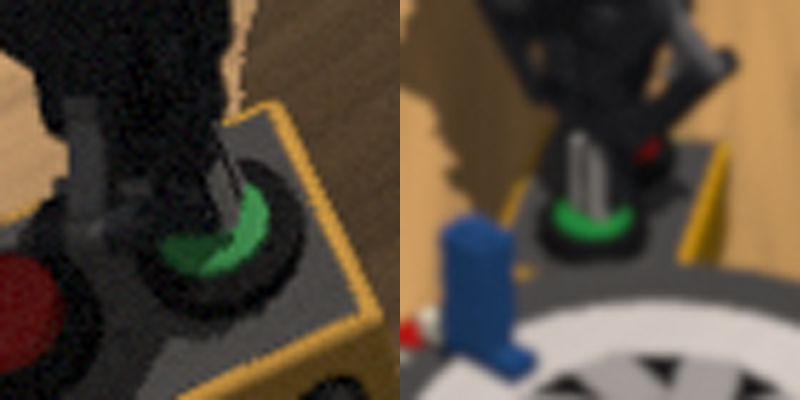

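The picture shows the tips on the green button with the collar flush. The force is 42 N at z 0.0705, which is higher than expected. I'll raise in small steps to see whether the force follows the button's spring.

Emit:
{"name": "drive_tool", "arguments": {
  "steps": [
    [0, 0, 0, 0, 0, 0, 0],
    [0, 0, 0, 0, 0, 0, 0]
  ]
}}

```text
time_s: 10.0
ee_pos: [0.5415, -0.2285, 0.0713]
tool_rot: [-0.645, -0.286, 0.647, -0.289]
wrist_force: [-0.8, 0.6, 4.6]
opening: 0.0003
```

Emit:
{"name": "drive_tool", "arguments": {
  "steps": [
    [0, 0, 0, -2, 0, 0, 0],
    [0, 0, 0, -2, 0, 0, 0]
  ]
}}

```text
time_s: 10.25
ee_pos: [0.5415, -0.2286, 0.0734]
tool_rot: [-0.645, -0.286, 0.647, -0.289]
wrist_force: [-0.8, 0.9, 3.4]
opening: 0.0003
```

Emit:
{"name": "drive_tool", "arguments": {
  "steps": [
    [0, 0, 0, -2, 0, 0, 0],
    [0, 0, 0, -2, 0, 0, 0]
  ]
}}

```text
time_s: 10.5
ee_pos: [0.5415, -0.2285, 0.0754]
tool_rot: [-0.645, -0.286, 0.647, -0.289]
wrist_force: [-0.1, 0.7, 2.0]
opening: -0.0004
```

Emit:
{"name": "drive_tool", "arguments": {
  "steps": [
    [0, 0, 0, -3, 0, 0, 0],
    [0, 0, 0, -3, 0, 0, 0]
  ]
}}

```text
time_s: 10.75
ee_pos: [0.5416, -0.2285, 0.0784]
tool_rot: [-0.645, -0.286, 0.647, -0.289]
wrist_force: [-0.0, 0.2, 1.1]
opening: 0.0
```

The force fell 4.6, 3.4, 2.0, ~0–1 N over 6–7 mm. That is the button's own spring, so it was bottomed with 42 N and has now come back up. Retract and do a final check.

Emit:
{"name": "drive_tool", "arguments": {
  "steps": [
    [0, 0, 0, -60, 0, 0, 0],
    [0, 0, 0, -120, 0, 0, 0],
    [0, 0, 0, -150, 0, 0, 0],
    [0, 0, 0, -150, 0, 0, 0]
  ]
}}

```text
time_s: 11.25
ee_pos: [0.5428, -0.228, 0.2309]
tool_rot: [0.646, 0.284, -0.646, 0.29]
wrist_force: [-0.1, 0.4, -0.9]
opening: 0.0001
```

```bash
python3 lev.py l5; python3 - <<'E'
from h import *
s=vision.snapshot("scene");save(s,"end")
a=cv2.imread("pics/scene0.png");d=cv2.absdiff(a,s["image"][...,::-1].copy()).max(2)
for n,(x,y,r) in dict(leg=(402,165,20),glue=(425,285,25),tin=(333,398,28),green=(205,317,14),red=(170,333,14)).items(): print(n,d[y-r:y+r,x-r:x+r].mean())
E
python3 rel.py
```

```text
grip_mid 0.65 ang -1.159 r 0.085
aim 0.84 ang -1.109 r 0.113
pointer -1.088 182.75
grip_mid 0.63 ang -1.1 r 0.094
aim 0.77 ang -1.173 r 0.12
pointer -1.066 139.5
leg 7.83375
glue 8.4092
tin 10.766900510204081
green 7.090561224489796
red 7.855867346938775
11.6 [ 0.5412 -0.2274  0.2272] [ 0.743 -0.669  0.001] [-0.7  0.3 -1.1] [ 0.41  0.44 -0.15  1.92  0.1   0.79 -0.54]
```

View pics/end.png

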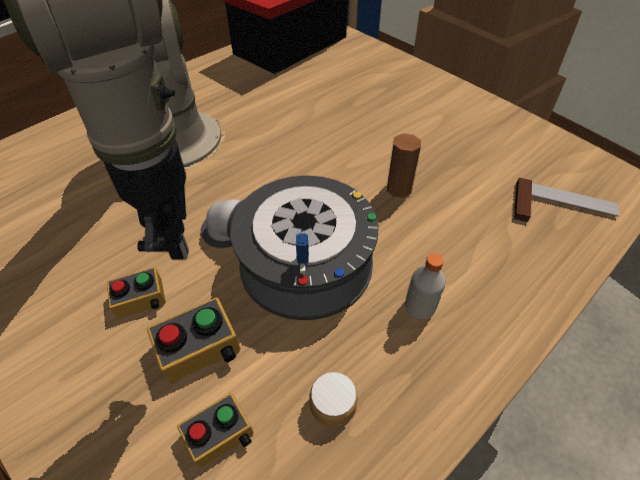

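The pointer (303,270) faces the red stud (303,280), both buttons are up, and the leg blank, bottle and tin are where they were. Handing in.

```bash
python3 -c "
from rig import ticket
print(ticket.close_job())"
```

```text
the job is handed in; nothing more can be done
None
```

I pushed the blue lever around with shut fingertips until its pointer faced the red stud. I then pressed the green button on the largest box and let it come back up. The job was handed in at about 11.6 s; it reports no verdict.

- **Lever:** the scene-camera pointer measurement gave −1.09 to −1.10 against the stud's −1.10. The side-camera measurement (−1.07) and the network's readings (−1.10 to −1.17) scattered around that. I went by the scene picture, where pointer and stud line up.
- **Start button:** it bottomed at a measured tip height of 70.5 mm with 42 N on the wrist, about 3.5 mm higher than I expected. On the way up the force fell from 4.6 N to about 1 N over 7 mm. That matches the button's spring, so I take it that it went fully down and came back up.
- **Rest of the bench:** the red stop button was not touched. In the last picture the leg blank, glue bottle and tin stand where they were, and the gripper is clear of everything.

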